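# Stand the toppled oil tin up against the fence and put it home beside the stop

## Robot

A 6-joint arm with a two-finger parallel gripper is mounted at the origin on the work surface. World frame = base frame: x ahead of the robot, y to its left, z up, the work surface at z = 0. Lengths are in m, angles in rad, forces in N, time in s.
With the tool pointing down it reaches from about 0.35 to 0.975 m from the base axis. Payload 7.1 kg.
Tool frame: the origin (TCP) lies at the very end of the fingers, on their centre line; the grasp point (between the pads) lies 19 mm behind it (arm.grasp_offset is the distance from the TCP to the grasp point, in m); z points along the fingers, y is the line along which they close (so a half turn about z gives the same grasp; the last joint's range is limited). The gripper opens to 88 mm and grips with 3 to 60 N. Pads are 20 mm wide; open, the fingers measure 115 mm over their backs; the gripper's body (75 mm by 178 mm) begins 61 mm behind the grasp point.
Start: joints at [1.28, 0.423, 1.63, -0, 1.089, -0.019], TCP at [0.168, 0.602, 0.223] pointing down, gripper open.
Joint ranges: [-3, 3], [-0.9, 2.11], [0.09, 2.58], [-1.31, 4.45], [0.11, 2.69], [-2.54, 2.54]. Speed limits (rad/s): [2.39, 2.39, 3.01, 3.14, 3.14, 3.14].

## Interface

Orientations are given as [roll, pitch, yaw] about the fixed x, y, z axes, in that order (R = Rz(yaw) Ry(pitch) Rx(roll)).
In Python, from plant import arm gives the robot as it stands.
- The arm moves only by the tool play_rows, never from a script. Its argument "targets" is one flat list of numbers, 6 for each row, row after row: the shift along the tool's x, y, z each as a share of 0.05 m, from -1 to 1, then the turn, a rotation vector about the tool's x, y, z each as a share of 360 degrees, from -1 to 1. In form: [x, y, z, rx, ry, rz, x, y, z, rx, ry, rz, ...]. A call has 1 to 12 rows; each row shifts and turns the commanded pose from where the row before left it, along the tool's axes as they then stand; what a row does not reach is not made up. A row lasts 1/12 s, in which the tool goes at most 41.7 mm and 7.16 degrees, less where a joint would pass 70% of its speed; a pose out of reach is approached as far as the arm can. A call with a number of a shift or a turn outside -1 to 1 is refused whole. A call with a gripper value outside its range is refused whole. "hand" is the closure, from -1 (fully open) to 1 (shut), set as the call begins (left out, the last holds). The fingers move at their own pace and stop on an object; "newtons" is the grip in N (left out, the last holds). Time passes only in rows, so rows that do not move let the fingers close. It gives the time, the measured TCP pose, the force, the opening and the grip force at its end, in the units of the state.
- arm.sense(): the state, without advancing time (a new reading comes with each control period).
- arm.grab_frame(name): name is "scene" or "top" or "wrist"; returns the picture (420x560x3 uint8, blue, green, red); there is no depth.
- arm.camera_info(name): a dict with "intrinsics" (3x3 intrinsics, pixels), "k1" (the pictures are not rectified: a ray, as slopes to the right and down, at radius r is drawn at 1 + k1 r^2 times it, then the intrinsics apply), "rvec" (rotation vector, rad) and "tvec" (3), from world to camera coordinates, as OpenCV has them. Camera axes: x right, y down, z forward; pixel columns grow to the right and rows downward; lengths in m; the calibration is good to about 2 mm. A picture is of the moment at which its call begins: read the wrist's pose just before it. camera_info takes no time and is no camera call; for the wrist camera it gives the pose at the moment of the call.
- arm.sign_off(): hands the job in; it is judged then, once.
Trained networks look in the newest picture that a camera, given by its name, has taken for a name from the list of things; names that differ only in an ending like _2 or _b are one class to them, and where a whole thing is asked for, a point or a joint stands for the part that bears it (a point fixed in the world has none). Each returns a list of dicts, best first, with "conf" (0 to 1); they miss things now and then, are a little off and sometimes report something else, mostly with a low value. They report only what shows in the picture. A call takes as long as a camera call. They do not tell look-alikes from the thing itself.
- arm.regions_of(target, camera): "region" (420x560 bool, what is visible of it) and "extent" ([left, top, right, bottom] in pixels, round what is visible of it).
The state is a dict: "t": time; "joint_pos": joint angles; "dq": joint speeds; "effort": joint torques, N m; "position": TCP position; "tool_rot": TCP orientation; "wrist_force": force on the tool from outside, world axes, zero at the start; "torque": the same for the moment, N m; "width": finger opening in m; "gripper_force": force on a finger pad.
Only numpy, scipy, OpenCV 4.12 (cv2) and the standard library are available. Lean on these libraries where they do the work, as an engineer would, in place of code of your own. Each camera call takes 0.05 s, during which the arm holds its last target. There are 200 camera calls.

## Task

The full tin of finishing oil has toppled back onto the bowl blank with its foot against the bench fence. Push its top end towards the fence until it stands upright on its foot without lifting it off the bench, then slide it along the fence until it comes up against the screw head of the steel stop, and lean on it there for half a second with about 12 N so that it beds. The tin dents easily, so never push it with over 25 N; leave it standing there against fence and screw, with the blank and the other things where they are.

Things in the scene. Friction and masses are not known exactly. Their poses are not given: they have to be found in the camera images.
- tin: Steel rectangular oil tin with a paper band: 62 mm deep (its x), 115 wide (its y), 165 tall (its z), 0.5 to 0.8 kg; black screw cap 30 mm across, 14 high, mid-top. Origin: centre of its underside, z from foot to cap. At the start it leans back from the fence, z 42 degrees above level, resting on the blank's rim. Friction on bench and fence 0.5 to 0.7: once upright it slides with 2.5 to 6 N; pushed sideways above 75 mm it topples.
- tin_top_edge (a point): Middle of the long edge of the tin's top on its robot side (the lowest and foremost edge of the top while it leans, about 164 mm from the fence face and 110 mm up). Pushed towards the fence and followed as it rises, it tips the tin up about its foot with 5 to 14 N; past about 70 degrees it mostly drops onto its foot but can stay wedged short of upright until pushed on. Upright, it is 165 mm up.
- tin_foot_edge (a point): Middle of the long edge of the tin's foot on its robot side. At the start it is on the bench about 42 mm from the fence face, while the opposite edge of the foot touches the fence face; as the tin is tipped up it slides away from the fence to 62 mm.
- fence: Brown hardwood board standing on edge, fixed to the bench: 30 mm thick (its x), 520 mm long (its y), 75 mm high. Origin: centre of its underside. The tin's side is the fence's -x face, 15 mm from the origin, which faces the robot.
- stop: Dark steel block fixed to the bench by the fence's -x face, 205 mm from the fence's middle (either end): 60 mm across the fence (x), 50 along it (y), 60 high. Origin: centre of its underside; axes parallel to the fence's. A round steel screw head, 28 mm across, 42 mm up, sticks out of each y side by 5 to 35 mm: how far is not measured, find it by feel. It is stiff, do not turn it.
- wax_pot: Low aluminium wax pot, loose, 56 mm across and 40 mm high, near the fence at the end without the stop. Origin: centre of its underside. Not to be moved.
- blank: Dark jarrah bowl blank, loose, a disc 120 mm across and 65 mm high lying flat, on which the tin leans; centre about 190 mm from the fence's middle plane. Once the tin stands about 54 mm are free between tin and blank. Origin: centre of its underside. Not to be moved.
- calipers: Stainless calipers, loose, 160 mm long (x), 10 mm thick, lying flat to the left. Origin: centre of the beam, on the bench. Not to be moved.
- handle: Turned maple handle, loose, 125 mm long (x), about 32 mm thick, lying to the right. Origin: its middle, on the bench. Not to be moved.
- sanding_block: Cork sanding block, loose, 110 x 65 x 34 mm, far to the left. Origin: centre of its underside. Not to be moved.
- face_shield: Clear plastic face shield with a black headband, loose, about 230 mm wide and 165 mm high, far to the left. Origin: between the ends of the headband, on the bench. Not to be moved.
- chuck_key: Steel chuck key (T shape), loose, 90 x 80 mm, 14 mm thick, far to the right. Origin: middle of its shaft, on the bench. Not to be moved.
There are look-alikes about, which are no part of the job. Leave any brown look-alike of the stop alone.

How it is judged:
On the way, in this order (a step that is already met when the one before it is completed fails the run):
1. the tin stands upright on its foot along the fence (angle between tin's own z axis and vertical below 0.1 rad and height (world z) of tin below 0.008 m and x of tin in the frame of fence above -0.1 m), for 0.2 s.
2. the standing tin is pressed against the screw head of the stop with 2 to 22 N (contact force between tin and stop between 2 and 22 N and angle between tin's own z axis and vertical below 0.1 rad), for 0.3 s.
At the end, for the whole second after the job is handed in: The tin stands upright (within 0.06 rad) on its foot on the bench, at rest, square to the fence within 0.05 rad, no more than about 3.5 mm off the fence face, and beside the stop block, 2 to 38 mm from its inner side (where the screw head stopped it) (angle between tin's own z axis and vertical below 0.06 rad and height (world z) of tin below 0.006 m and x of tin in the frame of fence between -0.0495 and -0.04 m and angle between the y axis of tin and the y axis of fence, either way round below 0.05 rad and (y of tin in the frame of stop between -0.121 and -0.085 m or y of tin in the frame of stop between 0.085 and 0.121 m) and linear speed of tin below 0.02 m/s); the robot touches nothing.
It fails at once if the robot pushes the tin with more than 25 N (contact force between tin and the fingers above 25 N or contact force between tin and the arm above 25 N).
It fails at once if the tin is lifted off the bench (middle of its underside higher than 60 mm) (height (world z) of tin above 0.06 m).
It fails at once if the bowl blank is moved more than 30 mm (distance of blank from where it was at the start of the episode above 0.03 m).
It fails at once if a bystander is moved more than 30 mm (distance of any of wax_pot, calipers, handle, sanding_block, face_shield, chuck_key from where it was at the start of the episode above 0.03 m).
It also fails if it takes over 66 s, if anything falls off the work surface, if the arm or the gripper's body presses on something with over 40 N, if the wrist force passes 120 N, or if a joint passes its speed limit or range.

## Working session

There is one attempt and no reset: what is moved stays moved. The work goes in short steps, Python scripts to look and compute and a tool call to move; the robot and the scene stay as the last step left them, time stands still between calls to the robot, and variables do not carry over. Pictures are saved under pics/ and viewed, at most 10 in all, crops included, and the job is handed in when it is done.

Besides the shell and the picture viewer there is one more tool, called by a JSON object that holds its "fn" and its "kwargs", one argument or row to a line. play_rows: Moves the arm, as the interface text tells. Shift numbers are shares of 0.05 m and turn numbers shares of 360 degrees, none past 1 either way. Its arguments: {"type":"object","properties":{"targets":{"type":"array","items":{"type":"number","minimum":-1,"maximum":1}},"hand":{"type":"number"},"newtons":{"type":"number"}},"required":["targets"]}

```bash
mkdir -p pics; ls
cat > h.py <<'E'
import numpy as np, cv2
from plant import arm
from scipy.spatial.transform import Rotation as R
def cam(n):
    c=arm.camera_info(n); return np.array(c["intrinsics"]),c["k1"],R.from_rotvec(np.ravel(c["rvec"])).as_matrix(),np.ravel(c["tvec"])
def ray(n,u,v):
    K,k1,Rm,t=cam(n); p=cv2.undistortPoints(np.array([[[u,v]]],float),K,np.array([k1,0,0,0.]))[0,0]
    return -Rm.T@t, Rm.T@np.array([p[0],p[1],1])
def at(n,u,v,z):
    o,d=ray(n,u,v); return o+d*(z-o[2])/d[2]
def proj(n,P):
    c=arm.camera_info(n); return cv2.projectPoints(np.array(P,float).reshape(-1,1,3),np.array(c["rvec"],float),np.array(c["tvec"],float),np.array(c["intrinsics"]),np.array([c["k1"],0,0,0.]))[0][:,0]
E
python3 - <<'E'
from h import *
a=arm.grab_frame("scene");b=arm.grab_frame("top")
cv2.imwrite("pics/s0.png",a);cv2.imwrite("pics/t0.png",b)
for n in ["scene","top"]:
    print(n, -cam(n)[2].T@cam(n)[3])
for t in ["tin","fence","stop","blank","wax_pot"]:
    for r in arm.regions_of(t,"top"): 
        e=r["extent"]; print(t,round(r["conf"],2),np.round(e), at("top",(e[0]+e[2])/2,(e[1]+e[3])/2,0.04).round(3))
print(arm.sense())
E
```

```text
pics
scene [ 1.4558793  -0.20504372  1.1804742 ]
top [0.33675891 0.03781175 1.55357176]
tin 0.68 [255. 171. 305. 229.] [0.566 0.053 0.04 ]
fence 0.91 [200. 147. 386. 184.] [0.665 0.015 0.04 ]
stop 0.84 [404. 172. 428. 197.] [ 0.607 -0.33   0.04 ]
stop 0.67 [350. 222. 375. 248.] [ 0.465 -0.177  0.04 ]
stop 0.56 [345. 180. 376. 206.] [ 0.584 -0.174  0.04 ]
blank 0.63 [258. 225. 300. 256.] [0.452 0.056 0.04 ]
wax_pot 0.67 [208. 168. 229. 190.] [0.628 0.225 0.04 ]
{'t': 0.35, 'joint_pos': array([ 1.27999805e+00,  4.23280052e-01,  1.63005510e+00,  2.13105863e-05,
        1.08858757e+00, -1.90014259e-02]), 'dq': array([ 3.40091053e-04, -1.07527864e-03,  2.33748434e-05,  1.40443733e-03,
        3.26294454e-04, -1.11025781e-03]), 'effort': array([-6.98128115e-04, -5.44008207e+01, -2.73588145e+01,  6.42600283e-02,
        1.96193077e-02, -5.13061900e-05]), 'position': array([0.1677247 , 0.60194767, 0.22250152]), 'tool_rot': array([-3.14126300e+00, -2.51453413e-05,  2.86978591e+00]), 'wrist_force': array([-0.43659429, -0.49026972, -0.25149489]), 'torque': array([-0.00965408,  0.03123092,  0.04365636]), 'gripper_force': 0.0, 'width': 0.08797666650076569}
```

Run:
```python
import cv2
b=cv2.imread("pics/t0.png")
cv2.imwrite("pics/t0c.png",cv2.resize(b[120:300,180:447],None,fx=3,fy=3,interpolation=cv2.INTER_CUBIC)[:540,:800])
```

```text
(no output)
```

View pics/t0c.png

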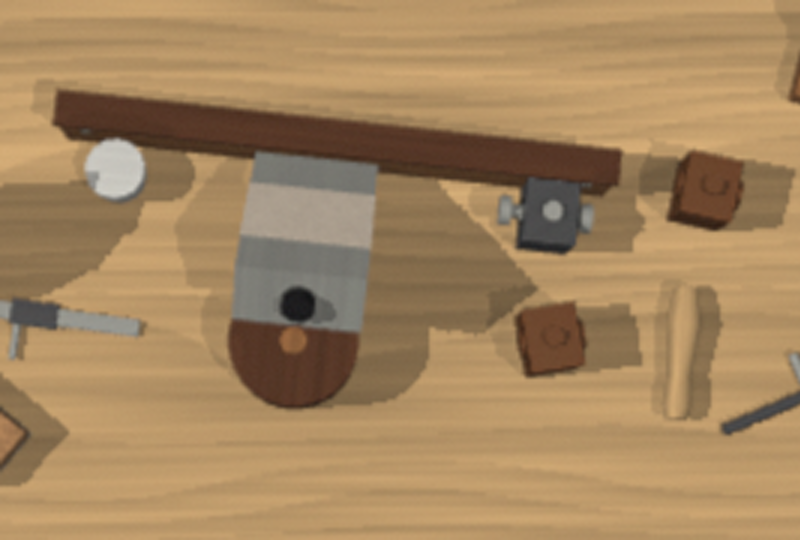

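View pics/s0.png

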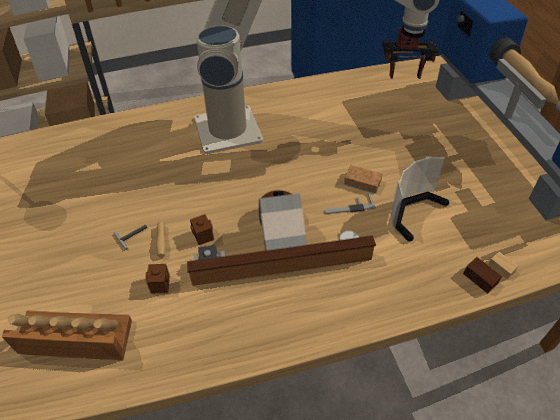

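The dark grey block with screws, crop (549,213), i.e. full picture (363,191), touches the fence and matches the stop. The brown blocks at full (416,183) and (363,233) are look-alikes. The tin leans at crop (300,250), and the wax pot is at (115,170), the end away from the stop.

Run:
```python
from h import *
f=lambda u,v,z: at("top",u/3+180-.33,v/3+120-.33,z)
P={k:f(*v) for k,v in dict(fFL=(55,125,.075),fFR=(617,187,.075),fBL=(57,90,.075),fBR=(620,150,.075),tTL=(232,318,.11),tTR=(360,332,.11),tUL=(256,152,.046),tUR=(378,165,.046),blankb=(294,407,.065),sTL=(527,178,.06),sTR=(582,184,.06),sBR=(572,253,.06),sBL=(518,246,.06),scr=(500,211,.042),pot=(115,168,.04)).items()}
for k,p in P.items(): print(k,p.round(4))
# fence fit: mask of region front
mid=(P['fFL']+P['fFR']+P['fBL']+P['fBR'])/4
d=(P['fFR']+P['fBR']-P['fFL']-P['fBL'])[:2]; L=np.linalg.norm(d)/2; d/=np.linalg.norm(d); n=np.array([-d[1],d[0]]) # d towards stop (-y), n towards fence?
print("fence mid",mid.round(4),"L",L,"d",d,"n",n,"yaw deg",np.degrees(np.arctan2(n[1],n[0])))
for k,p in P.items(): q=p[:2]-mid[:2]; print(k,"x_f",round(q@n*1e3,1),"along(to stop)",round(q@d*1e3,1))
```

```text
fFL [0.6702 0.2779 0.075 ]
fFR [ 0.6087 -0.2383  0.075 ]
fBL [0.7032 0.2765 0.075 ]
fBR [ 0.6432 -0.2421  0.075 ]
tTL [0.4868 0.113  0.11  ]
tTR [ 4.735e-01 -2.000e-04  1.100e-01]
tUL [0.6497 0.0939 0.046 ]
tUR [ 0.6365 -0.0204  0.046 ]
blankb [0.41   0.0592 0.065 ]
sTL [ 0.6205 -0.1579  0.06  ]
sTR [ 0.6145 -0.2087  0.06  ]
sBR [ 0.5499 -0.1977  0.06  ]
sBL [ 0.5568 -0.148   0.06  ]
scr [ 0.5927 -0.1342  0.042 ]
pot [0.6365 0.2266 0.04  ]
fence mid [0.6563 0.0185 0.075 ] L 0.5209451889993791 d [-0.11661608 -0.99317707] n [ 0.99317707 -0.11661608] yaw deg -6.69684673164618
fFL x_f -16.5 along(to stop) -259.2
fFR x_f -17.4 along(to stop) 260.6
fBL x_f 16.5 along(to stop) -261.7
fBR x_f 17.4 along(to stop) 260.4
tTL x_f -179.4 along(to stop) -74.1
tTR x_f -179.4 along(to stop) 39.8
tUL x_f -15.4 along(to stop) -74.1
tUR x_f -15.2 along(to stop) 40.9
blankb x_f -249.4 along(to stop) -11.7
sTL x_f -15.0 along(to stop) 179.3
sTR x_f -15.1 along(to stop) 230.5
sBR x_f -80.5 along(to stop) 227.1
sBL x_f -79.4 along(to stop) 177.0
scr x_f -45.4 along(to stop) 159.0
pot x_f -44.0 along(to stop) -204.4
```

Run:
```python
from h import *
b=arm.grab_frame("scene")
cv2.imwrite("pics/s1.png",cv2.resize(b[180:300,170:390],None,fx=3.6,fy=3.6,interpolation=cv2.INTER_CUBIC))
```

```text
(no output)
```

View pics/s1.png

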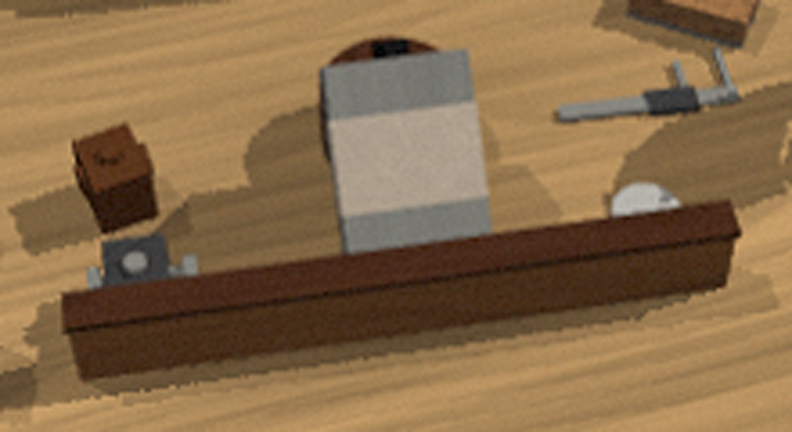

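The fence face is at xf -15, the tin's centre at s = -17 mm, the stop's inner side at s = 180 and the screw tip at s ≈ 159, all in line with the sizes given. I'll move to the tin.

{"fn": "play_rows", "kwargs": {
  "targets": [0, 0, 0, 0, 0, -0.0125, 0, 0, 0, 0, 0, -0.0122, -0.334, -0.505, 0, 0, 0, 0, -0.334, -0.505, 0, 0, 0, 0, -0.334, -0.505, 0, 0, 0, 0, -0.334, -0.505, 0, 0, 0, 0, -0.334, -0.505, 0, 0, 0, 0, -0.334, -0.505, 0, 0, 0, 0, -0.334, -0.505, 0, 0, 0, 0, -0.334, -0.505, 0, 0, 0, 0, -0.334, -0.505, 0, 0, 0, 0, -0.334, -0.505, 0, 0, 0, 0],
  "hand": -0.5
}}

```text
t: 1.4
position: [0.3047, 0.3306, 0.2229]
tool_rot: [3.141, 0.0, 3.025]
wrist_force: [0.7, 0.3, -0.7]
width: 0.0659
gripper_force: 0.0
```

{"fn": "play_rows", "kwargs": {
  "targets": [-0.334, -0.505, 0, 0, 0, 0, -0.334, -0.505, 0, 0, 0, 0, -0.334, -0.505, 0, 0, 0, 0, -0.334, -0.505, 0, 0, 0, 0, -0.334, -0.505, 0, 0, 0, 0, -0.334, -0.505, 0, 0, 0, 0, -0.334, -0.505, 0, 0, 0, 0, -0.334, -0.505, 0, 0, 0, 0, -0.334, -0.505, 0, 0, 0, 0, -0.334, -0.505, 0, 0, 0, 0, 0, 0, 0, 0, 0, 0, 0, 0, 0, 0, 0, 0]
}}

```text
t: 2.4
position: [0.4412, 0.0606, 0.2227]
tool_rot: [3.141, 0.0, 3.022]
wrist_force: [0.5, 0.1, 0.0]
width: 0.066
gripper_force: 0.0
```

```bash
cat >> h.py <<'E'
M=np.array([.6563,.0185]); D=np.array([-.1166,-.9932]); N=np.array([.9932,-.1166])
def st():
    s=arm.sense(); q=s["position"][:2]-M; f=s["wrist_force"]
    print("t",round(s["t"],2),"xf %.1f s %.1f z %.1f"%(q@N*1e3,q@D*1e3,s["position"][2]*1e3),"rpy",np.degrees(s["tool_rot"]).round(2),"F n,d,z",(f[:2]@N).round(1),(f[:2]@D).round(1),f[2].round(1),"w",s["width"].round(3)); return s
E
python3 -c "
from h import *
st()"
```

```text
Traceback (most recent call last):
  File "h.py", line 16, in st
    print("t",round(s["t"],2),"xf %.1f s %.1f z %.1f"%(q@N*1e3,q@D*1e3,s["position"][2]*1e3),"rpy",np.degrees(s["tool_rot"]).round(2),"F n,d,z",(f[:2]@N).round(1),(f[:2]@D).round(1),f[2].round(1),"w",s["width"].round(3)); return s
                                                                                                                                                                                                        ^^^^^^^^^^^^^^^^
AttributeError: 'float' object has no attribute 'round'
```

{"fn": "play_rows", "kwargs": {
  "targets": [0, 0, 0.41, 0, 0, 0, 0, 0, 0.41, 0, 0, 0, 0, 0, 0.41, 0, 0, 0, 0, 0, 0.41, 0, 0, 0, 0, 0, 0.41, 0, 0, 0, 0, 0, 0.41, 0, 0, 0, 0, 0, 0, 0, 0, 0, -0.1, 0, 0, 0, 0, 0, -0.1, 0, 0, 0, 0, 0, -0.1, 0, 0, 0, 0, 0, -0.1, 0, 0, 0, 0, 0, 0, 0, 0, 0, 0, 0]
}}

```text
t: 3.4
position: [0.4628, 0.0594, 0.1008]
tool_rot: [3.141, 0.003, 3.025]
wrist_force: [-0.3, -0.8, 0.0]
width: 0.066
gripper_force: 0.0
```

```bash
sed -i 's/s\["width"\].round(3)/round(s["width"],3)/' h.py
python3 -c "
from h import *
st(); cv2.imwrite('pics/w1.png',arm.grab_frame('wrist'))"
```

```text
t 3.4 xf -197.0 s -18.0 z 100.8 rpy [179.96   0.18 173.31] F n,d,z -0.2 0.8 0.0 w 0.066
```

View pics/w1.png

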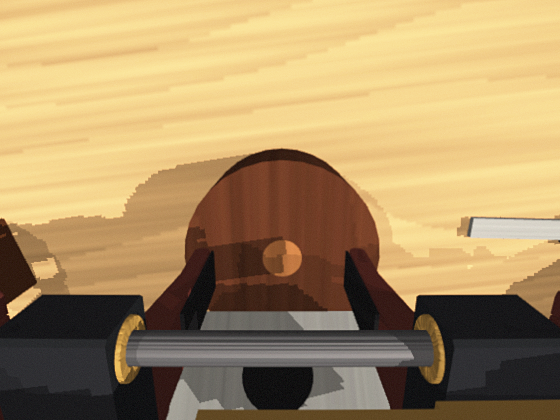

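The fingers straddle the cap at pixel (280,375) with the tin's top edge just ahead of them, at row 312. They are centred, with the blank below. I'll ease into contact.

{"fn": "play_rows", "kwargs": {
  "targets": [-0.03, 0, 0, 0, 0, 0, -0.03, 0, 0, 0, 0, 0, -0.03, 0, 0, 0, 0, 0, -0.03, 0, 0, 0, 0, 0, -0.03, 0, 0, 0, 0, 0]
}}

```text
t: 3.87
position: [0.4681, 0.0584, 0.0997]
tool_rot: [-3.142, -0.0, 3.025]
wrist_force: [-0.6, 0.7, -0.3]
width: 0.0661
gripper_force: 0.0
```

{"fn": "play_rows", "kwargs": {
  "targets": [-0.03, 0, -0.02, 0, 0, 0, -0.03, 0, -0.03, 0, 0, 0, -0.03, 0, -0.04, 0, 0, 0]
}}

```text
t: 4.12
position: [0.4721, 0.0579, 0.1041]
tool_rot: [-3.141, -0.001, 3.025]
wrist_force: [-1.3, 1.4, -1.2]
width: 0.0661
gripper_force: 0.6
```

```bash
python3 -c "
from h import *
st()"
```

```text
t 4.12 xf -187.6 s -17.6 z 104.1 rpy [-1.7999e+02 -8.0000e-02  1.7332e+02] F n,d,z -1.5 -1.2 -1.2 w 0.066
```

{"fn": "play_rows", "kwargs": {
  "targets": [-0.03, 0, -0.05, 0, 0, 0, -0.03, 0, -0.05, 0, 0, 0, -0.03, 0, -0.05, 0, 0, 0, -0.03, 0, -0.05, 0, 0, 0]
}}

```text
t: 4.45
position: [0.4781, 0.0572, 0.1143]
tool_rot: [-3.141, -0.001, 3.025]
wrist_force: [-2.4, 0.6, -1.0]
width: 0.0658
gripper_force: 1.1
```

```bash
python3 -c "
from h import *
st()"
```

```text
t 4.45 xf -181.5 s -17.6 z 114.3 rpy [-1.7999e+02 -6.0000e-02  1.7332e+02] F n,d,z -2.4 -0.4 -1.0 w 0.066
```

```bash
python3 -c "
from h import *
a=arm.grab_frame('wrist'); b=arm.grab_frame('scene')
b=cv2.resize(b[150:270,230:340],None,fx=3.5,fy=3.5,interpolation=cv2.INTER_CUBIC)
a=cv2.resize(a,None,fx=.7,fy=.7)
c=np.zeros((420,800,3),np.uint8); c[:294,:392]=a; c[:420,400:785]=b[:420,:385]
cv2.imwrite('pics/w2.png',c)"
```

```text
(no output)
```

View pics/w2.png

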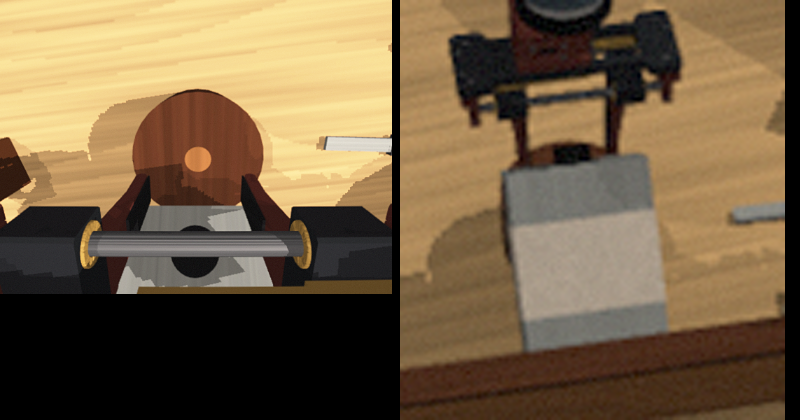

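```bash
python3 -c "
from h import *
a=arm.grab_frame('wrist')
for th in (42,44,46,48,50):
    t=np.radians(th); e=M+N*(-15-62*np.sin(t)-165*np.cos(t))/1e3
    P=[np.r_[e+D*s,.165*np.sin(t)] for s in (-.04,.005)]
    print(th,proj('wrist',P).round(1).tolist())
g=a[:,280].mean(1); print([(i,int(g[i])) for i in range(270,325,2)])
s=arm.sense()['position']; q=s[:2]
print('tips',proj('wrist',[np.r_[q+D*k+N*n,s[2]] for k in(-.033,.033) for n in (-.01,.01)]).round(0).tolist())
arm.grab_frame('top')
for r in arm.regions_of('tin','top'): print(r['extent'],r['conf'])
"
```

```text
42 [[324.6, 269.6], [238.2, 269.6]]
44 [[325.4, 277.4], [237.4, 277.3]]
46 [[326.2, 285.7], [236.6, 285.6]]
48 [[327.0, 294.5], [235.9, 294.4]]
50 [[327.8, 303.8], [235.2, 303.7]]
[(270, 42), (272, 44), (274, 42), (276, 42), (278, 42), (280, 39), (282, 42), (284, 39), (286, 46), (288, 42), (290, 39), (292, 41), (294, 98), (296, 106), (298, 111), (300, 107), (302, 109), (304, 107), (306, 108), (308, 107), (310, 106), (312, 109), (314, 108), (316, 108), (318, 107), (320, 110), (322, 45), (324, 15)]
tips [[348.0, 251.0], [346.0, 287.0], [216.0, 251.0], [218.0, 287.0]]
[261.2, 170.6, 304.3, 193.1] 0.89
[424.7, 236.6, 454.9, 264.7] 0.62
```

The wrist picture puts the tin's edge at row 294, so θ ≈ 48° and the tin is tipping as modelled. I'll carry on along the arc.

{"fn": "play_rows", "kwargs": {
  "targets": [-0.036, 0, -0.044, 0, 0, 0, -0.036, 0, -0.044, 0, 0, 0, -0.038, 0, -0.042, 0, 0, 0, -0.038, 0, -0.042, 0, 0, 0, -0.04, 0, -0.04, 0, 0, 0, -0.04, 0, -0.04, 0, 0, 0]
}}

```text
t: 5.2
position: [0.4888, 0.0559, 0.1268]
tool_rot: [-3.141, -0.002, 3.025]
wrist_force: [-7.0, 0.3, 1.7]
width: 0.0656
gripper_force: 3.4
```

{"fn": "play_rows", "kwargs": {
  "targets": [-0.042, 0, -0.038, 0, 0, 0, -0.042, 0, -0.036, 0, 0, 0, -0.042, 0, -0.034, 0, 0, 0, -0.042, 0, -0.032, 0, 0, 0]
}}

```text
t: 5.53
position: [0.4968, 0.0549, 0.1339]
tool_rot: [-3.141, -0.003, 3.025]
wrist_force: [-9.0, 0.9, 4.4]
width: 0.0659
gripper_force: 4.5
```

```bash
cat >> h.py <<'E'
def edge():
    a=arm.grab_frame('wrist')
    for th in range(42,92,4):
        t=np.radians(th); e=M+N*(-15-62*np.sin(t)-165*np.cos(t))/1e3
        print(th,proj('wrist',[np.r_[e-D*.017,.165*np.sin(t)]]).round(0)[0],end=' ')
    g=a[:,280].mean(1).astype(int); print('\n',[(i,int(g[i])) for i in range(250,420,5)])
    return a
E
python3 -c "
from h import *
st(); edge()"
```

```text
t 5.53 xf -162.7 s -17.6 z 133.9 rpy [-179.98   -0.18  173.31] F n,d,z -9.0 0.2 4.4 w 0.066
42 [280. 223.] 46 [280. 236.] 50 [280. 252.] 54 [280. 269.] 58 [280. 287.] 62 [280. 307.] 66 [280. 328.] 70 [280. 350.] 74 [280. 372.] 78 [280. 394.] 82 [280. 415.] 86 [280. 435.] 90 [280. 453.] 
 [(250, 66), (255, 64), (260, 66), (265, 62), (270, 59), (275, 181), (280, 168), (285, 125), (290, 118), (295, 115), (300, 115), (305, 119), (310, 113), (315, 118), (320, 114), (325, 122), (330, 43), (335, 59), (340, 63), (345, 86), (350, 107), (355, 151), (360, 116), (365, 103), (370, 24), (375, 24), (380, 26), (385, 22), (390, 24), (395, 21), (400, 25), (405, 210), (410, 93), (415, 66)]
```

{"fn": "play_rows", "kwargs": {
  "targets": [-0.04, 0, -0.024, 0, 0, 0, -0.04, 0, -0.024, 0, 0, 0, -0.04, 0, -0.024, 0, 0, 0, -0.04, 0, -0.022, 0, 0, 0, -0.04, 0, -0.022, 0, 0, 0, -0.04, 0, -0.02, 0, 0, 0]
}}

```text
t: 6.08
position: [0.5094, 0.0536, 0.1411]
tool_rot: [-3.141, -0.002, 3.025]
wrist_force: [-5.6, -0.0, 4.0]
width: 0.0657
gripper_force: 3.0
```

```bash
python3 -c "
from h import *
st()"
```

```text
t 6.08 xf -150.0 s -17.7 z 141.1 rpy [-1.7999e+02 -9.0000e-02  1.7332e+02] F n,d,z -5.5 0.7 4.0 w 0.066
```

{"fn": "play_rows", "kwargs": {
  "targets": [-0.04, 0, -0.02, 0, 0, 0, -0.04, 0, -0.02, 0, 0, 0, -0.04, 0, -0.02, 0, 0, 0, -0.04, 0, -0.018, 0, 0, 0, -0.04, 0, -0.018, 0, 0, 0, -0.04, 0, -0.016, 0, 0, 0]
}}

```text
t: 6.58
position: [0.5226, 0.0521, 0.1464]
tool_rot: [3.141, 0.001, 3.025]
wrist_force: [-1.4, -0.0, 1.2]
width: 0.066
gripper_force: 1.1
```

{"fn": "play_rows", "kwargs": {
  "targets": [-0.03, 0, -0.01, 0, 0, 0, -0.03, 0, -0.01, 0, 0, 0, -0.03, 0, -0.01, 0, 0, 0, -0.03, 0, -0.01, 0, 0, 0]
}}

```text
t: 6.92
position: [0.5283, 0.0514, 0.1482]
tool_rot: [3.142, 0.0, 3.025]
wrist_force: [-1.7, 0.2, 2.1]
width: 0.0656
gripper_force: 0.7
```

```bash
python3 -c "
from h import *
st();edge()"
```

```text
t 6.92 xf -131.0 s -17.7 z 148.2 rpy [1.8000e+02 2.0000e-02 1.7332e+02] F n,d,z -1.7 0.0 2.1 w 0.066
42 [280. 163.] 46 [280. 174.] 50 [280. 187.] 54 [280. 202.] 58 [280. 218.] 62 [280. 237.] 66 [280. 256.] 70 [280. 277.] 74 [280. 298.] 78 [280. 319.] 82 [280. 340.] 86 [280. 361.] 90 [280. 380.] 
 [(250, 203), (255, 143), (260, 73), (265, 101), (270, 105), (275, 103), (280, 107), (285, 74), (290, 69), (295, 74), (300, 128), (305, 127), (310, 129), (315, 127), (320, 124), (325, 123), (330, 71), (335, 60), (340, 64), (345, 87), (350, 110), (355, 151), (360, 116), (365, 107), (370, 22), (375, 20), (380, 18), (385, 25), (390, 22), (395, 24), (400, 21), (405, 27), (410, 96), (415, 71)]
```

{"fn": "play_rows", "kwargs": {
  "targets": [-0.035, 0, -0.01, 0, 0, 0, -0.035, 0, -0.01, 0, 0, 0, -0.035, 0, -0.01, 0, 0, 0, -0.035, 0, -0.01, 0, 0, 0, -0.035, 0, -0.01, 0, 0, 0, -0.035, 0, -0.01, 0, 0, 0, -0.035, 0, -0.01, 0, 0, 0, -0.035, 0, -0.01, 0, 0, 0]
}}

```text
t: 7.63
position: [0.5422, 0.0497, 0.1522]
tool_rot: [3.142, 0.0, 3.025]
wrist_force: [0.1, -0.4, 0.8]
width: 0.066
gripper_force: 0.1
```

```bash
python3 -c "
from h import *
st();edge()"
```

```text
t 7.63 xf -117.0 s -17.7 z 152.2 rpy [1.8000e+02 2.0000e-02 1.7332e+02] F n,d,z 0.2 0.3 0.8 w 0.066
42 [280. 138.] 46 [280. 148.] 50 [280. 160.] 54 [280. 174.] 58 [280. 190.] 62 [280. 208.] 66 [280. 227.] 70 [280. 247.] 74 [280. 268.] 78 [280. 290.] 82 [280. 311.] 86 [280. 332.] 90 [280. 351.] 
 [(250, 79), (255, 113), (260, 110), (265, 110), (270, 107), (275, 120), (280, 74), (285, 74), (290, 76), (295, 78), (300, 121), (305, 127), (310, 121), (315, 125), (320, 123), (325, 120), (330, 54), (335, 58), (340, 66), (345, 88), (350, 111), (355, 151), (360, 113), (365, 107), (370, 21), (375, 23), (380, 24), (385, 22), (390, 21), (395, 33), (400, 30), (405, 219), (410, 94), (415, 68)]
```

{"fn": "play_rows", "kwargs": {
  "targets": [-0.035, 0, 0, 0, 0, 0, -0.035, 0, 0, 0, 0, 0, -0.035, 0, 0, 0, 0, 0, -0.035, 0, 0, 0, 0, 0, -0.035, 0, 0, 0, 0, 0, -0.035, 0, 0, 0, 0, 0, -0.035, 0, 0, 0, 0, 0, -0.035, 0, 0, 0, 0, 0]
}}

```text
t: 8.35
position: [0.556, 0.0481, 0.1522]
tool_rot: [-3.142, 0.0, 3.025]
wrist_force: [0.2, -1.1, 0.2]
width: 0.0655
gripper_force: 0.0
```

```bash
python3 -c "
from h import *
st();edge()"
```

```text
t 8.35 xf -103.1 s -17.7 z 152.2 rpy [-180.      0.    173.32] F n,d,z 0.3 1.1 0.2 w 0.065
42 [280. 113.] 46 [280. 122.] 50 [280. 134.] 54 [280. 147.] 58 [280. 163.] 62 [280. 180.] 66 [280. 200.] 70 [280. 220.] 74 [280. 242.] 78 [280. 264.] 82 [280. 286.] 86 [280. 307.] 90 [280. 328.] 
 [(250, 143), (255, 131), (260, 136), (265, 135), (270, 138), (275, 132), (280, 133), (285, 127), (290, 92), (295, 94), (300, 92), (305, 93), (310, 94), (315, 91), (320, 92), (325, 82), (330, 55), (335, 58), (340, 63), (345, 88), (350, 109), (355, 151), (360, 114), (365, 106), (370, 14), (375, 10), (380, 18), (385, 13), (390, 29), (395, 28), (400, 26), (405, 31), (410, 65), (415, 73)]
```

{"fn": "play_rows", "kwargs": {
  "targets": [-0.03, 0, 0, 0, 0, 0, -0.03, 0, 0, 0, 0, 0, -0.03, 0, 0, 0, 0, 0, -0.03, 0, 0, 0, 0, 0, -0.03, 0, 0, 0, 0, 0, -0.03, 0, 0, 0, 0, 0, -0.03, 0, 0, 0, 0, 0, -0.03, 0, 0, 0, 0, 0, 0, 0, 0, 0, 0, 0]
}}

```text
t: 9.15
position: [0.568, 0.0467, 0.1522]
tool_rot: [-3.142, 0.0, 3.025]
wrist_force: [-0.5, 0.6, 0.4]
width: 0.0657
gripper_force: 0.0
```

```bash
python3 -c "
from h import *
st();
b=arm.grab_frame('scene'); a=arm.grab_frame('top')
c=np.zeros((560,800,3),np.uint8)
c[:420,:385]=cv2.resize(b[150:270,230:340],None,fx=3.5,fy=3.5,interpolation=cv2.INTER_CUBIC)
c[:420,400:800]=cv2.resize(a[120:225,230:330],None,fx=4,fy=4,interpolation=cv2.INTER_CUBIC)
cv2.imwrite('pics/up.png',c)"
```

```text
t 9.15 xf -91.0 s -17.7 z 152.2 rpy [-1.8000e+02  2.0000e-02  1.7332e+02] F n,d,z -0.6 -0.5 0.4 w 0.066
```

View pics/up.png

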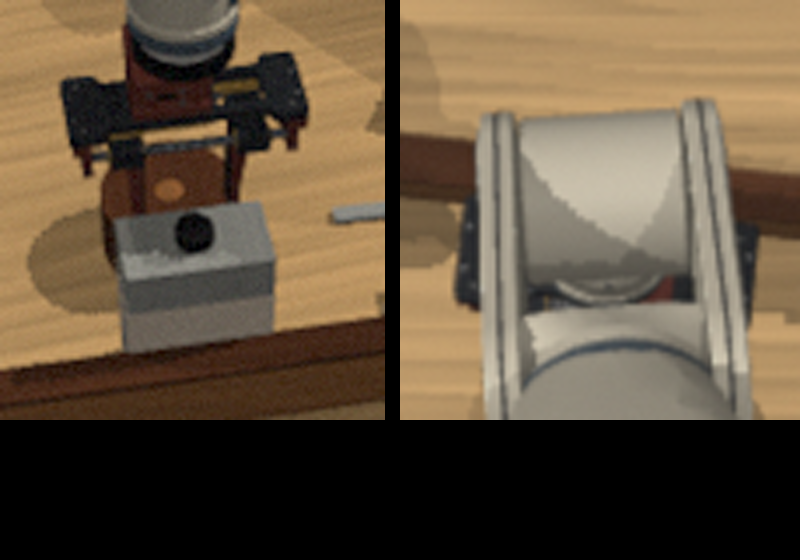

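```bash
python3 -c "
from h import *
for x in(-15,-77):
  print(proj('scene',[np.r_[M+N*x/1e3+D*s/1e3,.165] for s in(40.5,-74.5)]).round(1).tolist())
for u,v in((264.9,228.9),(308,224.9),(262.3,212.9),(304.9,208.6)):
  q=at('scene',u,v,.165)[:2]-M; print((q@N*1e3).round(1),(q@D*1e3).round(1))
"
```

```text
[[265.1, 228.8], [308.1, 222.9]]
[[261.8, 211.3], [303.5, 205.8]]
-14.6 41.1
-8.4 -72.9
-71.2 39.9
-66.4 -76.3
```

{"fn": "play_rows", "kwargs": {
  "targets": [-0.03, 0, 0, 0, 0, 0, -0.03, 0, 0, 0, 0, 0, -0.02, 0, 0, 0, 0, 0, 0, 0, 0, 0, 0, 0]
}}

```text
t: 9.58
position: [0.5719, 0.0463, 0.1522]
tool_rot: [3.142, 0.0, 3.025]
wrist_force: [-0.3, -0.9, 0.2]
width: 0.066
gripper_force: 0.0
```

```bash
python3 -c "
from h import *
st()
import time
b=arm.grab_frame('scene');c=np.zeros((560,800,3),np.uint8)
c=cv2.resize(b[170:300,180:370],None,fx=4.2,fy=4.2,interpolation=cv2.INTER_CUBIC)
cv2.imwrite('pics/up2.png',c)
for r in arm.regions_of('tin','scene')[:1]:
  m=r['region'].astype(np.uint8); cn=max(cv2.findContours(m,0,2)[0],key=cv2.contourArea); print(r['conf'],cv2.approxPolyDP(cn,3,True)[:,0].tolist())
"
```

```text
t 9.58 xf -87.0 s -17.7 z 152.2 rpy [1.8000e+02 1.0000e-02 1.7332e+02] F n,d,z -0.2 0.9 0.2 w 0.066
0.9 [[303, 208], [263, 213], [266, 250], [309, 244]]
```

{"fn": "play_rows", "kwargs": {
  "targets": [0.06, 0, 0, 0, 0, 0, 0, 0, 0.2, 0, 0, 0, 0, 0, 0.2, 0, 0, 0, 0, 0, 0.2, 0, 0, 0, 0, 0, 0.14, 0, 0, 0, -0.03, 0, 0, 0, 0, 0, -0.03, 0, 0, 0, 0, 0, -0.02, 0, 0, 0, 0, 0, -0.02, 0, 0, 0, 0, 0, 0, 0, 0, 0, 0, 0]
}}

```text
t: 10.52
position: [0.5738, 0.046, 0.1155]
tool_rot: [3.142, 0.0, 3.025]
wrist_force: [-0.3, 0.5, -0.3]
width: 0.0657
gripper_force: 0.5
```

```bash
python3 -c "
from h import *
st()"
```

```text
t 10.52 xf -85.2 s -17.7 z 115.5 rpy [1.8000e+02 1.0000e-02 1.7332e+02] F n,d,z -0.4 -0.4 -0.3 w 0.066
```

View pics/up2.png

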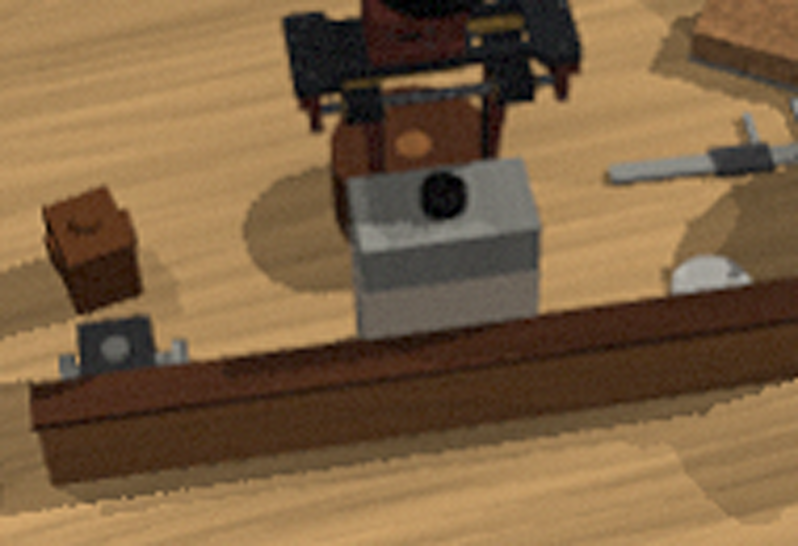

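The tin stands upright, with its cap at pixel (443,195) and its front face parallel to the fence. I'll square it up gently.

{"fn": "play_rows", "kwargs": {
  "targets": [-0.012, 0, 0, 0, 0, 0, -0.012, 0, 0, 0, 0, 0, -0.012, 0, 0, 0, 0, 0, 0, 0, 0, 0, 0, 0]
}}

```text
t: 10.85
position: [0.5739, 0.046, 0.1153]
tool_rot: [-3.141, -0.003, 3.025]
wrist_force: [-7.0, 0.9, 5.4]
width: 0.0661
gripper_force: 3.5
```

```bash
python3 -c "
from h import *
st()"
```

```text
t 10.85 xf -85.0 s -17.7 z 115.3 rpy [-1.7999e+02 -1.7000e-01  1.7332e+02] F n,d,z -7.0 -0.0 5.4 w 0.066
```

{"fn": "play_rows", "kwargs": {
  "targets": [0.02, 0, 0, 0, 0, 0, 0.04, 0, 0, 0, 0, 0, 0.1, 0, 0, 0, 0, 0, 0.3, 0, 0, 0, 0, 0, 0, 0, -0.5, 0, 0, 0, 0, 0, -0.6, 0, 0, 0, 0, 0, -0.6, 0, 0, 0, 0, 0, -0.6, 0, 0, 0, 0, 0, -0.6, 0, 0, 0, 0, 0, -0.3, 0, 0, 0],
  "hand": -0.5
}}

```text
t: 11.68
position: [0.5542, 0.0486, 0.2793]
tool_rot: [3.141, 0.006, 3.025]
wrist_force: [0.6, -0.6, -0.1]
width: 0.0657
gripper_force: 0.0
```

```bash
python3 -c "
from h import *
s=st(); print(s['joint_pos'].round(3))
K,k,Rm,t=cam('wrist'); Rt=R.from_euler('xyz',s['tool_rot']).as_matrix()
print('cam in tool',(Rt.T@(-Rm.T@t-s['position'])).round(3))
b=arm.grab_frame('scene')
r=arm.regions_of('tin','scene')[0];m=r['region'].astype(np.uint8); cn=max(cv2.findContours(m,0,2)[0],key=cv2.contourArea); print(cv2.approxPolyDP(cn,2,True)[:,0].tolist())
print(proj('scene',[np.r_[M+N*(x)/1e3+D*y/1e3,.165] for x in(-13,-75) for y in(40.5,-74.5)]).round(1).tolist())
"
```

```text
t 11.68 xf -104.9 s -18.0 z 279.3 rpy [179.94   0.36 173.32] F n,d,z 0.7 0.5 -0.1 w 0.066
[ 0.066  0.257  1.733 -0.     1.145 -1.388]
cam in tool [ 0.077 -0.001 -0.162]
[[303, 209], [286, 209], [263, 214], [266, 250], [308, 244], [308, 223]]
[[265.2, 229.3], [308.2, 223.5], [261.9, 211.9], [303.6, 206.4]]
```

{"fn": "play_rows", "kwargs": {
  "targets": [-0.305, 0.5, 0, 0, 0, 0, -0.305, 0.5, 0, 0, 0, 0, -0.305, 0.5, 0, 0, 0, 0, -0.305, 0.5, 0, 0, 0, 0, 0, 0, 0, 0, 0, 0.01923, 0, 0, 0, 0, 0, 0.01923, 0, 0, 0, 0, 0, 0.01923, 0, 0, 0, 0, 0, 0.01923, 0, 0, 0, 0, 0, 0.01923, 0, 0, 0, 0, 0, 0.01923, 0, 0, 0, 0, 0, 0.01923, 0, 0, 0, 0, 0, 0.01923],
  "hand": 1,
  "newtons": 10
}}

```text
t: 12.78
position: [0.6242, 0.1406, 0.2732]
tool_rot: [-3.14, -0.0, 2.052]
wrist_force: [-0.7, -0.4, -0.2]
width: 0.0004
gripper_force: 0.0
```

{"fn": "play_rows", "kwargs": {
  "targets": [0, 0, 0, 0, 0, 0.01923, 0, 0, 0, 0, 0, 0.01923, 0, 0, 0, 0, 0, 0.01923, 0, 0, 0, 0, 0, 0.01923, 0, 0, 0, 0, 0, 0.01923, 0, 0, 0, 0, -0.0194, 0, 0, 0, 0, 0, -0.0194, 0, 0, 0, 0, 0, -0.0194, 0, 0, 0, 0, 0, -0.0194, 0, 0, 0, 0, 0, -0.0194, 0, 0, 0, 0, 0, 0, 0]
}}

```text
t: 13.7
position: [0.6234, 0.1432, 0.2704]
tool_rot: [-3.135, 0.617, 1.463]
wrist_force: [-0.4, -0.4, -0.3]
width: 0.0005
gripper_force: 0.0
```

```bash
cat >> h.py <<'E'
def to(xf,s,z):  # shares in tool axes to reach
    S=arm.sense(); Rt=R.from_euler('xyz',S['tool_rot']).as_matrix()
    g=np.r_[M+N*xf/1e3+D*s/1e3,z/1e3]-S['position']
    print('tool shares to go',(Rt.T@g/.05).round(3)); print('tool z in n,d,z',[round(float(v),3) for v in (N@Rt[:2,2],D@Rt[:2,2],Rt[2,2])], 'unit d',(Rt.T@np.r_[D,0]).round(4),'n',(Rt.T@np.r_[N,0]).round(4),'up',(Rt.T[:,2]).round(4))
E
python3 -c "
from h import *
s=st();print(s['joint_pos'].round(2)); to(-44,-118,50)"
```

```text
t 13.7 xf -47.2 s -120.0 z 270.4 rpy [-179.6    35.34   83.82] F n,d,z -0.3 0.4 -0.3 w 0.001
[ 0.45  0.57  1.4  -0.51  1.53  0.67]
tool shares to go [2.516 0.09  3.618]
tool z in n,d,z [-0.002, 0.578, -0.816] unit d [-0.8157 -0.005   0.5784] n [-0.0074  1.     -0.0018] up [-0.5784 -0.0058 -0.8157]
```

{"fn": "play_rows", "kwargs": {
  "targets": [0.251, 0.009, 0.362, 0, 0, 0, 0.251, 0.009, 0.362, 0, 0, 0, 0.251, 0.009, 0.362, 0, 0, 0, 0.251, 0.009, 0.362, 0, 0, 0, 0.251, 0.009, 0.362, 0, 0, 0, 0.251, 0.009, 0.362, 0, 0, 0, 0.251, 0.009, 0.362, 0, 0, 0, 0.251, 0.009, 0.362, 0, 0, 0, 0.251, 0.009, 0.362, 0, 0, 0, 0.251, 0.009, 0.362, 0, 0, 0, 0, 0, 0, 0, 0, 0, 0, 0, 0, 0, 0, 0]
}}

```text
t: 14.7
position: [0.628, 0.1385, 0.0535]
tool_rot: [-3.138, 0.61, 1.456]
wrist_force: [0.3, -0.2, 0.9]
width: 0.0009
gripper_force: 0.0
```

```bash
python3 -c "
from h import *
st();to(-44,-86,50)"
```

```text
t 14.7 xf -42.1 s -115.9 z 53.5 rpy [-179.78   34.93   83.4 ] F n,d,z 0.3 0.1 0.9 w 0.001
tool shares to go [-0.449 -0.038  0.4  ]
tool z in n,d,z [-0.003, 0.573, -0.82] unit d [-8.199e-01  5.000e-04  5.725e-01] n [-0.0014  1.     -0.0029] up [-0.5725 -0.0032 -0.8199]
```

{"fn": "play_rows", "kwargs": {
  "targets": [-0.075, -0.006, 0.067, 0, 0, 0, -0.075, -0.006, 0.067, 0, 0, 0, -0.075, -0.006, 0.067, 0, 0, 0, -0.075, -0.006, 0.067, 0, 0, 0, -0.075, -0.006, 0.067, 0, 0, 0, -0.016, -0.003, 0.011, 0, 0, 0, -0.016, 0, 0.011, 0, 0, 0, -0.016, 0, 0.011, 0, 0, 0, -0.016, 0, 0.011, 0, 0, 0]
}}

```text
t: 15.45
position: [0.6243, 0.1111, 0.052]
tool_rot: [3.141, 0.609, 1.454]
wrist_force: [0.5, 0.3, -0.0]
width: 0.0005
gripper_force: 0.0
```

```bash
python3 -c "
from h import *
st()"
```

```text
t 15.45 xf -42.6 s -88.3 z 52.0 rpy [179.99  34.91  83.32] F n,d,z 0.5 -0.4 -0.0 w 0.001
```

{"fn": "play_rows", "kwargs": {
  "targets": [-0.0164, 0, 0.0115, 0, 0, 0, -0.0164, 0, 0.0115, 0, 0, 0, -0.0164, 0, 0.0115, 0, 0, 0, -0.0164, 0, 0.0115, 0, 0, 0, -0.0164, 0, 0.0115, 0, 0, 0, -0.0164, 0, 0.0115, 0, 0, 0, -0.0164, 0, 0.0115, 0, 0, 0]
}}

```text
t: 16.03
position: [0.6236, 0.1046, 0.0519]
tool_rot: [3.141, 0.608, 1.454]
wrist_force: [0.7, 2.8, -0.4]
width: 0.0005
gripper_force: 1.5
```

```bash
python3 -c "
from h import *
st()"
```

```text
t 16.03 xf -42.5 s -81.7 z 51.9 rpy [179.96  34.86  83.32] F n,d,z 0.3 -2.9 -0.4 w 0.0
```

{"fn": "play_rows", "kwargs": {
  "targets": [-0.025, 0, 0.0175, 0, 0, 0, -0.0328, 0, 0.0229, 0, 0, 0, -0.0328, 0, 0.0229, 0, 0, 0, -0.0328, 0, 0.0229, 0, 0, 0, -0.0328, 0, 0.0229, 0, 0, 0, -0.0328, 0, 0.0229, 0, 0, 0, -0.0328, 0, 0.0229, 0, 0, 0, -0.0328, 0, 0.0229, 0, 0, 0, -0.0328, 0, 0.0229, 0, 0, 0, -0.0328, 0, 0.0229, 0, 0, 0, -0.0328, 0, 0.0229, 0, 0, 0, -0.0328, 0, 0.0229, 0, 0, 0]
}}

```text
t: 17.03
position: [0.6206, 0.0805, 0.0519]
tool_rot: [3.142, 0.609, 1.454]
wrist_force: [1.4, 3.2, 0.3]
width: 0.0001
gripper_force: 1.5
```

```bash
python3 -c "
from h import *
st()
b=arm.grab_frame('scene')
r=arm.regions_of('tin','scene')[0];m=r['region'].astype(np.uint8); cn=max(cv2.findContours(m,0,2)[0],key=cv2.contourArea); print(cv2.approxPolyDP(cn,2,True)[:,0].tolist())
print(proj('scene',[np.r_[M+N*(x)/1e3+D*y/1e3,.165] for x in(-13,-75) for y in(64,-51)]).round(1).tolist())"
```

```text
t 17.03 xf -42.7 s -57.4 z 51.9 rpy [180.    34.92  83.32] F n,d,z 1.0 -3.3 0.3 w 0.0
[[295, 210], [268, 211], [255, 215], [255, 241], [258, 251], [298, 244]]
[[256.3, 230.5], [299.5, 224.7], [253.3, 213.0], [295.2, 207.5]]
```

{"fn": "play_rows", "kwargs": {
  "targets": [-0.0328, 0, 0.0229, 0, 0, 0, -0.0328, 0, 0.0229, 0, 0, 0, -0.0328, 0, 0.0229, 0, 0, 0, -0.0328, 0, 0.0229, 0, 0, 0, -0.0328, 0, 0.0229, 0, 0, 0, -0.0328, 0, 0.0229, 0, 0, 0, -0.0328, 0, 0.0229, 0, 0, 0, -0.0328, 0, 0.0229, 0, 0, 0, -0.0328, 0, 0.0229, 0, 0, 0, -0.0328, 0, 0.0229, 0, 0, 0, -0.0328, 0, 0.0229, 0, 0, 0, -0.0328, 0, 0.0229, 0, 0, 0]
}}

```text
t: 18.13
position: [0.6178, 0.0567, 0.0519]
tool_rot: [3.142, 0.609, 1.454]
wrist_force: [-0.3, 2.5, -0.0]
width: 0.0004
gripper_force: 1.5
```

{"fn": "play_rows", "kwargs": {
  "targets": [-0.0328, 0, 0.0229, 0, 0, 0, -0.0328, 0, 0.0229, 0, 0, 0, -0.0328, 0, 0.0229, 0, 0, 0, -0.0328, 0, 0.0229, 0, 0, 0, -0.0328, 0, 0.0229, 0, 0, 0, -0.0328, 0, 0.0229, 0, 0, 0, -0.0328, 0, 0.0229, 0, 0, 0, -0.0328, 0, 0.0229, 0, 0, 0, -0.0328, 0, 0.0229, 0, 0, 0, -0.0328, 0, 0.0229, 0, 0, 0, -0.0328, 0, 0.0229, 0, 0, 0, -0.0328, 0, 0.0229, 0, 0, 0]
}}

```text
t: 19.13
position: [0.615, 0.0328, 0.0519]
tool_rot: [-3.142, 0.609, 1.454]
wrist_force: [-0.3, 2.2, 0.3]
width: 0.0006
gripper_force: 1.5
```

```bash
python3 -c "
from h import *
st()"
```

```text
t 19.13 xf -42.7 s -9.4 z 51.9 rpy [-180.     34.92   83.32] F n,d,z -0.5 -2.2 0.3 w 0.001
```

{"fn": "play_rows", "kwargs": {
  "targets": [-0.0328, 0, 0.0229, 0, 0, 0, -0.0328, 0, 0.0229, 0, 0, 0, -0.0328, 0, 0.0229, 0, 0, 0, -0.0328, 0, 0.0229, 0, 0, 0, -0.0328, 0, 0.0229, 0, 0, 0, -0.0328, 0, 0.0229, 0, 0, 0, -0.0328, 0, 0.0229, 0, 0, 0, -0.0328, 0, 0.0229, 0, 0, 0, -0.0328, 0, 0.0229, 0, 0, 0, -0.0328, 0, 0.0229, 0, 0, 0, -0.0328, 0, 0.0229, 0, 0, 0, -0.0328, 0, 0.0229, 0, 0, 0]
}}

```text
t: 20.13
position: [0.6122, 0.009, 0.0519]
tool_rot: [-3.142, 0.609, 1.454]
wrist_force: [1.0, 2.4, -0.3]
width: 0.0006
gripper_force: 1.5
```

{"fn": "play_rows", "kwargs": {
  "targets": [-0.0164, 0, 0.0115, 0, 0, 0, -0.0164, 0, 0.0115, 0, 0, 0, -0.0164, 0, 0.0115, 0, 0, 0, -0.0164, 0, 0.0115, 0, 0, 0, -0.0164, 0, 0.0115, 0, 0, 0, -0.0164, 0, 0.0115, 0, 0, 0, -0.0164, 0, 0.0115, 0, 0, 0, -0.0164, 0, 0.0115, 0, 0, 0]
}}

```text
t: 20.8
position: [0.6113, 0.0012, 0.0519]
tool_rot: [-3.142, 0.609, 1.454]
wrist_force: [-0.7, 1.8, -0.6]
width: 0.0008
gripper_force: 1.5
```

```bash
python3 -c "
from h import *
st()"
```

```text
t 20.8 xf -42.6 s 22.4 z 51.9 rpy [-180.     34.92   83.32] F n,d,z -0.9 -1.7 -0.6 w 0.001
```

{"fn": "play_rows", "kwargs": {
  "targets": [-0.0164, 0, 0.0115, 0, 0, 0, -0.0164, 0, 0.0115, 0, 0, 0, -0.0164, 0, 0.0115, 0, 0, 0, -0.0164, 0, 0.0115, 0, 0, 0]
}}

```text
t: 21.13
position: [0.6109, -0.0028, 0.0519]
tool_rot: [-3.142, 0.609, 1.454]
wrist_force: [0.9, 2.8, -0.9]
width: 0.0009
gripper_force: 1.5
```

{"fn": "play_rows", "kwargs": {
  "targets": [-0.0164, 0, 0.0115, 0, 0, 0, -0.0164, 0, 0.0115, 0, 0, 0, -0.0164, 0, 0.0115, 0, 0, 0, -0.0164, 0, 0.0115, 0, 0, 0]
}}

```text
t: 21.47
position: [0.6104, -0.0068, 0.0519]
tool_rot: [3.142, 0.609, 1.454]
wrist_force: [-0.6, 3.0, -0.1]
width: 0.0004
gripper_force: 1.5
```

{"fn": "play_rows", "kwargs": {
  "targets": [-0.0164, 0, 0.0115, 0, 0, 0, -0.0164, 0, 0.0115, 0, 0, 0, -0.0164, 0, 0.0115, 0, 0, 0, -0.0164, 0, 0.0115, 0, 0, 0]
}}

```text
t: 21.8
position: [0.6101, -0.0104, 0.0519]
tool_rot: [3.141, 0.609, 1.454]
wrist_force: [0.5, 8.6, 2.0]
width: 0.0007
gripper_force: 4.4
```

{"fn": "play_rows", "kwargs": {
  "targets": [-0.009, 0, 0.006, 0, 0, 0, 0, 0, 0, 0, 0, 0]
}}

```text
t: 21.97
position: [0.6101, -0.0104, 0.0519]
tool_rot: [3.141, 0.608, 1.454]
wrist_force: [-1.1, 8.3, 0.7]
width: 0.0003
gripper_force: 3.8
```

{"fn": "play_rows", "kwargs": {
  "targets": [-0.013, 0, 0.009, 0, 0, 0, -0.008, 0, 0.006, 0, 0, 0, 0, 0, 0, 0, 0, 0]
}}

```text
t: 22.22
position: [0.6101, -0.0106, 0.0518]
tool_rot: [3.14, 0.606, 1.454]
wrist_force: [-1.6, 11.5, 1.7]
width: 0.0004
gripper_force: 6.2
```

{"fn": "play_rows", "kwargs": {
  "targets": [-0.012, 0, 0.0085, 0, 0, 0, 0, 0, 0, 0, 0, 0, 0, 0, 0, 0, 0, 0, 0, 0, 0, 0, 0, 0, 0, 0, 0, 0, 0, 0, 0, 0, 0, 0, 0, 0, 0, 0, 0, 0, 0, 0, 0, 0, 0, 0, 0, 0, 0, 0, 0, 0, 0, 0]
}}

```text
t: 22.97
position: [0.6102, -0.0108, 0.0518]
tool_rot: [3.14, 0.606, 1.453]
wrist_force: [-0.6, 15.0, 2.9]
width: 0.0001
gripper_force: 7.5
```

```bash
python3 -c "
from h import *
st()
b=arm.grab_frame('scene');a=arm.grab_frame('top')
c=np.zeros((460,800,3),np.uint8)
c[:455,:420]=cv2.resize(b[180:310,180:300],None,fx=3.5,fy=3.5,interpolation=cv2.INTER_CUBIC)
c[:440,420:]=cv2.resize(a[130:240,290:385],None,fx=4,fy=4,interpolation=cv2.INTER_CUBIC)
cv2.imwrite('pics/press.png',c)"
```

```text
t 22.97 xf -42.4 s 34.4 z 51.8 rpy [179.88  34.7   83.28] F n,d,z -2.3 -14.8 2.9 w 0.0
```

View pics/press.png

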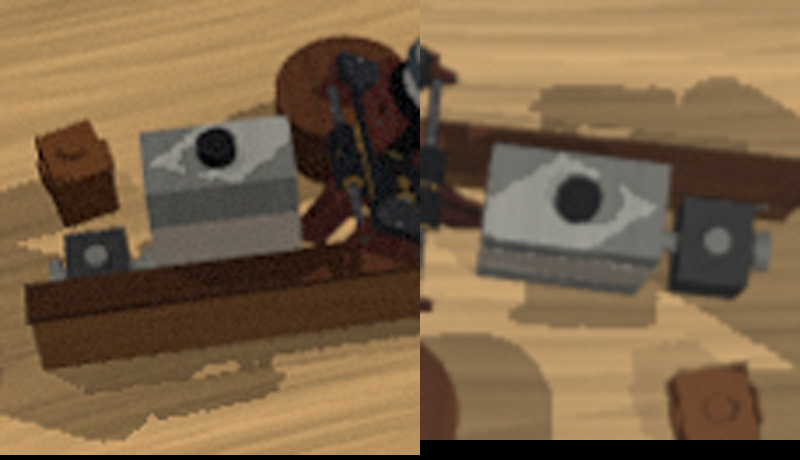

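Left: the tin stands upright by the fence. Right: its right side at (670,240) is against the screw head at (671,243), parallel to the fence. It has been pressed for over 0.7 s, so I'll back off.

{"fn": "play_rows", "kwargs": {
  "targets": [0.02, 0, -0.014, 0, 0, 0, 0.02, 0, -0.014, 0, 0, 0, 0.04, 0, -0.03, 0, 0, 0, 0.1, 0, -0.07, 0, 0, 0, 0.2, 0, -0.14, 0, 0, 0, 0, 0, -0.4, 0, 0, 0, -0.2, 0, -0.6, 0, 0, 0, -0.2, 0, -0.6, 0, 0, 0, -0.2, 0, -0.6, 0, 0, 0, -0.2, 0, -0.6, 0, 0, 0, -0.2, 0, -0.6, 0, 0, 0, -0.1, 0, -0.6, 0, 0, 0]
}}

```text
t: 24.07
position: [0.6202, 0.0794, 0.2495]
tool_rot: [3.141, 0.61, 1.454]
wrist_force: [1.0, -0.2, -0.3]
width: 0.0004
gripper_force: 0.0
```

{"fn": "play_rows", "kwargs": {
  "targets": [0.4, 0, -0.5, 0, 0, 0, 0.4, 0, -0.5, 0, 0, 0, 0.4, 0, -0.5, 0, 0, 0, 0, 0, 0, 0, 0, 0, 0, 0, 0, 0, 0, 0]
}}

```text
t: 24.48
position: [0.6312, 0.1723, 0.2748]
tool_rot: [3.141, 0.609, 1.456]
wrist_force: [-0.5, -0.5, -0.3]
width: 0.0006
gripper_force: 0.0
```

```bash
python3 -c "
from h import *
st()
arm.grab_frame('top'); a=arm.grab_frame('top')
cv2.imwrite('pics/end.png',cv2.resize(a[140:215,290:385],None,fx=8,fy=8,interpolation=cv2.INTER_CUBIC))
for n in('blank','wax_pot'):
  for r in arm.regions_of(n,'top')[:1]:
    e=r['extent'];print(n,np.round(e),at('top',(e[0]+e[2])/2,(e[1]+e[3])/2,.065 if n=='blank' else .04).round(3))
"
```

```text
t 24.48 xf -42.9 s -149.9 z 274.8 rpy [179.96  34.9   83.44] F n,d,z -0.4 0.6 -0.3 w 0.001
blank [258. 212. 297. 256.] [0.468 0.06  0.065]
wax_pot [206. 165. 231. 185.] [0.638 0.226 0.04 ]
```

View pics/end.png

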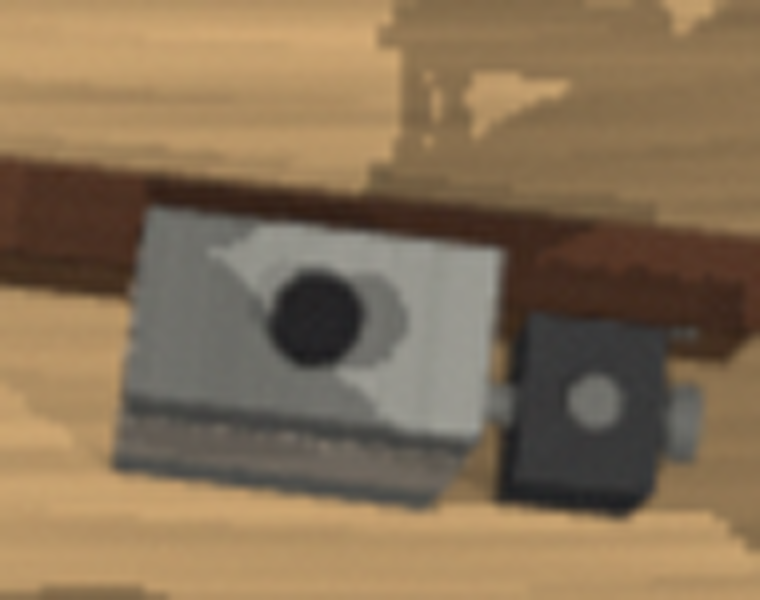

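The tin stands against the screw with its cap at crop (316,318), and the blank and pot have not moved. Next I'll check how far it is off the fence.

```bash
python3 -c "
from h import *
def f(u,v,z):
  q=at('top',u/8+290-.44,v/8+140-.44,z)[:2]-M; return (q@N*1e3).round(1),(q@D*1e3).round(1)
for p in((148,205,.165),(505,247,.165),(480,440,.165),(125,405,.165),(316,318,.179),(112,468,0),(435,505,0),(520,315,.06),(665,328,.06),(0,252,.075),(740,282,.075)): print(p,f(*p))
print(np.degrees(np.arctan2(42,357)))"
```

```text
(148, 205, 0.165) (np.float64(-13.6), np.float64(42.6))
(505, 247, 0.165) (np.float64(-14.7), np.float64(159.1))
(480, 440, 0.165) (np.float64(-78.6), np.float64(157.0))
(125, 405, 0.165) (np.float64(-79.8), np.float64(42.1))
(316, 318, 0.179) (np.float64(-47.5), np.float64(99.7))
(112, 468, 0) (np.float64(-74.7), np.float64(42.7))
(435, 505, 0) (np.float64(-75.3), np.float64(159.6))
(520, 315, 0.06) (np.float64(-15.1), np.float64(177.2))
(665, 328, 0.06) (np.float64(-14.1), np.float64(227.7))
(0, 252, 0.075) (np.float64(-15.8), np.float64(-4.8))
(740, 282, 0.075) (np.float64(1.7), np.float64(249.9))
6.7098368077569335
```

```bash
python3 -c "
from h import *
print(arm.sign_off())"
```

```text
the job is handed in; nothing more can be done
None
```

I tipped the tin upright, slid it along the fence to the screw head, leaned on it there for over half a second with about 12 N, and handed the job in; it stands square against fence and screw by my measurements, the blank and wax pot are unmoved, and I got no verdict back.

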